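# Index a screw carousel by pushing one of its arms

## Task

On the phone repair bench, turn the screw carousel by gently pushing sideways on one of its arms with a fingertip until the red cup stands at the tip of the black arrow on the yellow bracket, in line with it. Do not touch or lift any of the cups, leave the phone, bottle and screwdriver where they are, then take your hand away with the carousel at rest.

Things in the scene. Friction and masses are not known exactly. Their poses are not given: they have to be found in the camera images.
- carousel: Turning part of the screw carousel: hub with five aluminium arms like spokes, 72 degrees apart, a cup in a ring holder at the end of each. Origin on the vertical turning axis, 3 mm above the work surface. Its +x axis runs along the arm of the red cup. Turns either way without limit, light friction (0.08 N m: 1 to 2 N at mid arm); stops almost at once when not pushed.
- hub (a point): Centre of the top of the steel hub (40 mm across), on the turning axis, 65 mm above the work surface. Meet an arm slowly (50 mm/s or less): a hard knock, over 30 N, is not gentle.
- red_arm (a point): Middle of the top of the red cup's arm, 55 mm from the axis, 57 mm above the work surface. Every arm is a flat bar 12 mm wide, underside at 43 mm, top at 57 mm, bare from 20 to 89 mm from the axis; then comes its ring holder, 52 mm across, centred 115 mm from the axis. Between arms is free space down to 14 mm above the work surface.
- stand: Fixed stand of the carousel: grey foot disc 170 mm across and 11 mm high, on the mat, with a tongue along its -x axis to an upright bracket. Origin at the centre of its underside on the turning axis, 3 mm above the work surface; the arrow lies in its -x direction.
- arrow_tip (a point): Tip of the black arrow on the yellow plate of the bracket, 152 mm from the turning axis, 69 mm above the work surface; the arrow points at the hub. The plate is 46 mm wide, spans 149 to 193 mm from the axis, and its top is 69 mm above the work surface.
- serving_spot (a point): The point on the line from arrow tip to hub, 115 mm from the axis and 47 mm above the work surface, where the red cup's origin lies when the cup stands exactly at the arrow.
- red_cup: Red plastic cup with tiny screws, 42 mm across, 26 mm high, standing loose in the ring holder at the end of one arm (the ring reaches 10 mm up its side; up to 2 mm of play). Origin at the centre of its underside, 115 mm from the turning axis, 47 mm above the work surface; rim 73 mm above it. This is the cup to bring to the arrow.
- yellow_cup: Yellow plastic cup with tiny screws, 42 mm across, 26 mm high, standing loose in the ring holder at the end of one arm (the ring reaches 10 mm up its side; up to 2 mm of play). Origin at the centre of its underside, 115 mm from the turning axis, 47 mm above the work surface; rim 73 mm above it. Any of the other four holders may carry it.
- green_cup: Green plastic cup with tiny screws, 42 mm across, 26 mm high, standing loose in the ring holder at the end of one arm (the ring reaches 10 mm up its side; up to 2 mm of play). Origin at the centre of its underside, 115 mm from the turning axis, 47 mm above the work surface; rim 73 mm above it. Any of the other four holders may carry it.
- blue_cup: Blue plastic cup with tiny screws, 42 mm across, 26 mm high, standing loose in the ring holder at the end of one arm (the ring reaches 10 mm up its side; up to 2 mm of play). Origin at the centre of its underside, 115 mm from the turning axis, 47 mm above the work surface; rim 73 mm above it. Any of the other four holders may carry it.
- white_cup: White plastic cup with tiny screws, 42 mm across, 26 mm high, standing loose in the ring holder at the end of one arm (the ring reaches 10 mm up its side; up to 2 mm of play). Origin at the centre of its underside, 115 mm from the turning axis, 47 mm above the work surface; rim 73 mm above it. Any of the other four holders may carry it.
- phone: Opened phone lying on the mat, 147 x 72 x 8 mm (long side along its x), origin at the centre of its underside. Leave alone.
- bottle: Frosted solvent bottle with a steel pump top, 60 x 60 mm, 107 mm high, loose, origin at the centre of its underside. Leave alone.
- screwdriver: Screwdriver with a yellow handle, 150 mm long, lying on the mat along its x. Leave alone.
There are look-alikes about, which are no part of the job. Of the things that look like the blue_cup, the larger one is meant. There is more than one size of the white_cup; the one meant has the size given above.

How it is judged:
By the outcome, as a careful person would: the job done as asked, in the order asked, and still so for the second after the job is handed in, with the robot touching nothing.
It also fails if it takes over 48 s, if anything falls off the work surface, if the arm or the gripper's body presses on something with over 40 N, if the wrist force passes 120 N, or if a joint passes its speed limit or range.

## Robot

A 6-joint arm with a two-finger parallel gripper is mounted at the origin on the work surface. World frame = base frame: x ahead of the robot, y to its left, z up, the work surface at z = 0. Lengths are in mm, angles in rad, forces in N, time in s.
With the tool pointing down it reaches from about 350 to 975 mm from the base axis. Payload 7.1 kg.
Tool frame: the origin (TCP) lies on the centre line of the jaws, within the pads' length; the fingertips stand 17 mm ahead of it and the grasp point (between the pads) lies 2 mm behind it; z points along the fingers, y is the direction in which the jaws open and shut (so a half turn about z gives the same grasp; the last joint's range is limited). The gripper opens to 88 mm and grips with 3 to 60 N. Pads are 20 mm wide; open, the fingers measure 115 mm over their backs; the gripper's body (75 mm by 178 mm) begins 61 mm behind the grasp point.
Start: joints at [-1.216, 0.423, 1.63, -0, 1.089, -0.019], TCP at [228.239, -581.818, 239.675] pointing down, gripper open.
Joint ranges: [-3, 3], [-0.9, 2.11], [0.09, 2.58], [-1.31, 4.45], [0.11, 2.69], [-2.54, 2.54]. Speed limits (rad/s): [2.39, 2.39, 3.01, 3.14, 3.14, 3.14].

## Interface

Orientations are given as a rotation vector (axis times angle).
In Python, from workcell import ctrl, imaging, workorder gives the robot as it stands. The module is installed in compiled form; this text tells all that it offers.
- The arm moves only by the shell command python3 -m crank 'ROWS' [OPENING]. ROWS is JSON, a list of rows, each an object with "travel": the shift along the tool's x, y, z as a fraction of full scale, a list of three; "turn": the turn about the tool's z as a fraction of full scale. In form: [{"travel": [dx, dy, dz], "turn": turn}, ...]. A call has 1 to 20 rows; each row shifts and turns the pose as measured when the row begins, along the tool's axes as they then stand; what a row does not reach is not made up. Full scale, the value 1, is 5 cm for a shift and 0.1 rad for a turn. A row lasts 1/10 s, in which the tool goes at most 50 mm and 8.59 degrees, less where a joint would pass 70% of its speed; a pose out of reach is approached as far as the arm can. A call with a number of a shift or a turn outside -1 to 1 is refused whole. A call with a gripper value outside its range is refused whole. OPENING is the gripper command: -1 is shut, 1 is fully open, values between are in proportion, set as the call begins (- or left out, the last holds). The fingers move at their own pace and stop on an object; the grip force is fixed at half the most. Time passes only in rows, so rows that do not move let the fingers close. It gives the time, the measured TCP pose, the force and the opening at its end, in the units of the state.
- ctrl.get_obs(): the state, without advancing time (a new reading comes with each control period).
- imaging.get_image(name): name is "scene" or "top" or "wrist"; returns the picture (384x512x3 uint8, blue, green, red); there is no depth.
- imaging.camera_info(name): a dict with "camera_matrix" (3x3 intrinsics, pixels), "rvec" (rotation vector, rad) and "tvec" (3), from world to camera coordinates, as OpenCV has them. Camera axes: x right, y down, z forward; pixel columns grow to the right and rows downward; lengths in mm; the calibration is good to about 2 mm. A picture is of the moment at which its call begins: read the wrist's pose just before it. camera_info takes no time and is no camera call; for the wrist camera it gives the pose at the moment of the call.
- workorder.close_job(): hands the job in, once; it reports no verdict.
The state is a dict: "t": time; "qpos": joint angles; "qvel": joint speeds; "joint_torque": joint torques, N m; "ee_pos": TCP position; "orientation": TCP orientation; "ft_force": force on the tool from outside, world axes, zero at the start; "moment": the same for the moment, N m; "width": finger opening in mm.
Only numpy, scipy, OpenCV 4.12 (cv2) and the standard library are available. Lean on these libraries where they do the work, as an engineer would, in place of code of your own. Each camera call takes 0.05 s, during which the arm holds its last target.

## Working session

There is one attempt and no reset: what is moved stays moved. The work goes in short steps, Python scripts to look and compute and a shell command to move; the robot and the scene stay as the last step left them, time stands still between calls to the robot, and variables do not carry over. Pictures are saved under pics/ and viewed, and the job is handed in when it is done.

```bash
mkdir -p pics; ls; python3 - <<'E'
from workcell import ctrl, imaging
import cv2
o=ctrl.get_obs(); print(o)
for n in("scene","top"):
    cv2.imwrite(f"pics/{n}0.png",imaging.get_image(n)); print(n,imaging.camera_info(n))
E
```

```text
pics
{'t': 0.0, 'qpos': array([-1.21601024e+00,  4.23861971e-01,  1.63067123e+00, -3.26517118e-05,
        1.08855605e+00, -1.89976768e-02]), 'qvel': array([ 0.00108663,  0.00089235,  0.00031856, -0.00044214,  0.00052738,
        0.00093089]), 'joint_torque': array([ 3.28155744e-03, -5.44615889e+01, -2.73662317e+01,  6.44871150e-02,
        2.27967073e-02, -1.33162016e-04]), 'ee_pos': array([ 228.05259692, -581.35888005,  238.89584043]), 'orientation': array([-3.08543692e+00, -5.83476263e-01,  4.37420993e-04]), 'ft_force': array([ 0.70220523, -0.28259665, -0.15424443]), 'moment': array([-0.01728197,  0.0238623 ,  0.01683614]), 'width': 87.87821382467585}
scene {'camera_matrix': array([[400.25871085,   0.        , 255.92886722],
       [  0.        , 400.25871085, 193.99950578],
       [  0.        ,   0.        ,   1.        ]]), 'rvec': array([ 1.4001567 ,  2.17582118, -0.85765343]), 'tvec': array([ 232.77628736, -346.71543332, 1465.05126922])}
top {'camera_matrix': array([[364.82117419,   0.        , 255.29402635],
       [  0.        , 364.82117419, 194.52277635],
       [  0.        ,   0.        ,   1.        ]]), 'rvec': array([ 2.1332251 , -2.15546812,  0.15414156]), 'tvec': array([ 18.9340246 , 611.39728022, 930.38905278])}
```

View pics/scene0.png

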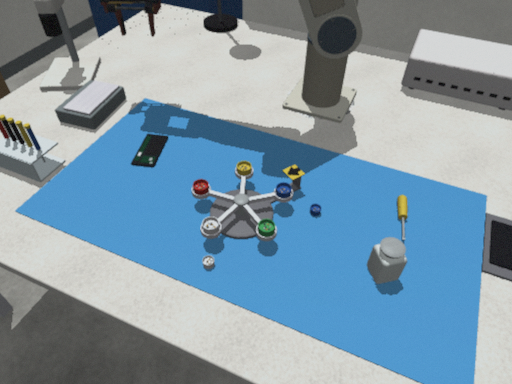

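View pics/top0.png

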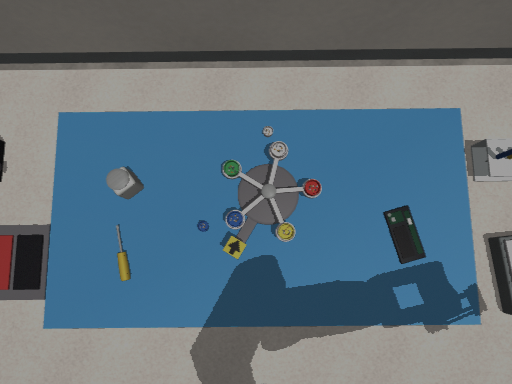

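The top view shows the hub at about (268,190), the red cup at (312,188), the arrow plate at (235,246) and the phone at (405,235). Next I'll measure these.

```bash
cat > h.py <<'E'
import numpy as np, cv2
from workcell import ctrl, imaging
def ray(n,px,z,ci=None):
    c=ci or imaging.camera_info(n); R,_=cv2.Rodrigues(c["rvec"]); t=c["tvec"]
    p=cv2.undistortPoints(np.array([[px]],float),c["camera_matrix"],None)[0,0]
    d=R.T@np.array([p[0],p[1],1]); o=-R.T@t
    return o+d*(z-o[2])/d[2]
def proj(n,P,ci=None):
    c=ci or imaging.camera_info(n)
    return cv2.projectPoints(np.array([P],float),c["rvec"],c["tvec"],c["camera_matrix"],None)[0][0,0]
def blob(im,lo,hi,roi):
    h=cv2.cvtColor(im,cv2.COLOR_BGR2HSV); m=cv2.inRange(h,np.array(lo),np.array(hi)); k=np.zeros_like(m); x0,y0,x1,y1=roi; k[y0:y1,x0:x1]=255
    return m&k
E
python3 - <<'E'
from h import *
im=cv2.imread("pics/top0.png")
roi=(200,120,340,270)
for n,lo,hi,r in [("red",(0,120,60),(8,255,255),roi),("yel",(20,120,80),(35,255,255),(270,215,300,250)),("grn",(45,100,40),(80,255,255),roi),("plate",(18,120,80),(35,255,255),(215,230,252,265)),("blue",(112,120,30),(125,255,255),(220,205,250,232))]:
    m=blob(im,lo,hi,r); cs,_=cv2.findContours(m,0,2)
    if not cs: print(n,'none');continue
    c=max(cs,key=cv2.contourArea); (a,rad)=cv2.minEnclosingCircle(c); rr=cv2.minAreaRect(c)
    print(n,a,rad,rr,[ray("top",a,70)],ray("top",rr[0],69))
print("hub",ray("top",(268,190),65))
cv2.imwrite("pics/crop0.png",cv2.resize(im[135:265,205:335],None,fx=4.5,fy=4.5,interpolation=cv2.INTER_CUBIC))
E
```

```text
red (311.88983154296875, 187.0677947998047) 7.933066368103027 ((312.0, 187.5), (15.0, 14.0), 90.0) [array([ 625.9416706 , -135.33509313,   70.        ])] [ 624.96088848 -135.74081948   69.        ]
yel (285.5, 231.1923065185547) 7.654815196990967 ((285.5, 231.0), (14.0, 15.0), 90.0) [array([511.981967 , -63.9487652,  70.       ])] [512.51874641 -64.03925687  69.        ]
grn (231.0, 167.5) 8.077847480773926 ((231.25001525878906, 167.25), (14.849241256713867, 14.142135620117188), 45.0) [array([680.42099115,  75.7630543 ,  70.        ])] [681.31152419  75.17288003  69.        ]
plate (234.0, 247.0) 11.401854515075684 ((234.05882263183594, 246.73529052734375), (16.97835922241211, 16.97835922241211), 30.963756561279297) [array([473.19538643,  68.20316965,  70.        ])] [473.86652031  68.11297868  69.        ]
blue none
hub [620.21241166 -20.87259346  65.        ]
```

View pics/crop0.png

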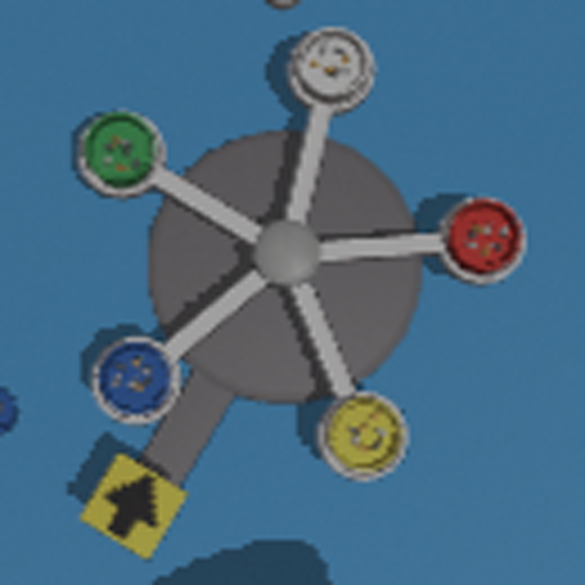

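```bash
cat >> h.py <<'E'
from scipy.spatial.transform import Rotation as Ro
def delta(target):
    o=ctrl.get_obs(); R=Ro.from_rotvec(o["orientation"]).as_matrix()
    d=R.T@(np.array(target)-o["ee_pos"]); x=R[:,0]
    print("t",o["t"],"pos",o["ee_pos"].round(1),"xdir",np.degrees(np.arctan2(x[1],x[0])).round(1),"F",o["ft_force"].round(1),"w",round(o["width"],1),"q6",o["qpos"][5].round(2))
    print("tool delta /50:",(d/50).round(3), "mm",d.round(1)); return d
E
python3 - <<'E'
from h import *
from scipy.optimize import least_squares
P=np.array([[625.9,-135.3],[512,-64],[680.4,75.8]])
s=least_squares(lambda h:np.hypot(*(P-h).T)-115,[620,-20]); h=s.x;print("hub",h,s.fun)
d=P-h; print(np.degrees(np.arctan2(d[:,1],d[:,0]))%360)
p=np.array([473.9,68.1])-h;print("plate",np.hypot(*p),np.degrees(np.arctan2(p[1],p[0])))
phi=np.radians(237);t=h+60*np.array([np.cos(phi),np.sin(phi)]);print(t)
delta([*t,240])
E
```

```text
hub [618.35952179 -20.71059781] [-0.16276777 -0.16829611 -0.2685029 ]
[273.76488209 202.1468208   57.26563444]
plate 169.57557524165756 148.4176964079723
[585.68117969 -71.03083188]
t 0.1 pos [ 228.1 -581.4  239. ] xdir 21.4 F [ 0.8 -0.1  0.3] w 87.7 q6 -0.02
tool delta /50: [10.385 -6.891 -0.011] mm [ 5.193e+02 -3.445e+02 -5.000e-01]
```

```bash
python3 -m crank '[{"travel":[0.7,-0.46,0],"turn":0},{"travel":[0.7,-0.46,0],"turn":0},{"travel":[0.7,-0.46,0],"turn":0},{"travel":[0.7,-0.46,0],"turn":0},{"travel":[0.7,-0.46,0],"turn":0},{"travel":[0.7,-0.46,0],"turn":0},{"travel":[0.7,-0.46,0],"turn":0},{"travel":[0.7,-0.46,0],"turn":0},{"travel":[0.7,-0.46,0],"turn":0},{"travel":[0.7,-0.46,0],"turn":0},{"travel":[0.7,-0.46,0],"turn":0},{"travel":[0.7,-0.46,0],"turn":0},{"travel":[0.7,-0.46,0],"turn":0},{"travel":[0.7,-0.46,0],"turn":0}]' -1
python3 - <<'E'
from h import *
delta([585.7,-71,240])
E
```

```text
t: 1.5
ee_pos: [575.1, -87.7, 235.2]
orientation: [-3.085, -0.569, 0.007]
ft_force: [0.7, -0.4, -0.2]
width: 0.6
t 1.5 pos [575.1 -87.7 235.2] xdir 20.9 F [ 0.7 -0.4 -0.2] w 0.6 q6 1.03
tool delta /50: [ 0.318 -0.237 -0.095] mm [ 15.9 -11.9  -4.8]
```

```bash
python3 -m crank '[{"travel":[0.3,-0.2,0],"turn":-1},{"travel":[0,0,0],"turn":-1},{"travel":[0,0,0],"turn":-1},{"travel":[0,0,0],"turn":-1},{"travel":[0,0,0],"turn":-1},{"travel":[0,0,0],"turn":-1},{"travel":[0,0,0],"turn":-1},{"travel":[0,0,0],"turn":-1},{"travel":[0,0,0],"turn":-1},{"travel":[0,0,0],"turn":-1},{"travel":[0,0,0],"turn":-1},{"travel":[0,0,0],"turn":-1},{"travel":[0,0,0],"turn":-1},{"travel":[0,0,0],"turn":-1},{"travel":[0,0,0],"turn":-1},{"travel":[0,0,0],"turn":-1},{"travel":[0,0,0],"turn":-1},{"travel":[0,0,0],"turn":-1},{"travel":[0,0,0],"turn":-1},{"travel":[0,0,0],"turn":-1}]'
python3 - <<'E'
from h import *
delta([585.7,-71,50])
E
```

```text
t: 3.5
ee_pos: [583.4, -64.6, 226.4]
orientation: [-1.048, -2.938, 0.001]
ft_force: [0.6, -0.5, -0.3]
width: 0.5
t 3.5 pos [583.4 -64.6 226.4] xdir 140.7 F [ 0.6 -0.5 -0.3] w 0.5 q6 -1.02
tool delta /50: [-0.19  -0.04   3.526] mm [ -9.5  -2.  176.3]
```

```bash
python3 -m crank '[{"travel":[-0.2,-0.04,0.4],"turn":-0.8},{"travel":[0,0,0.4],"turn":-0.3},{"travel":[0,0,0.4],"turn":0},{"travel":[0,0,0.4],"turn":0},{"travel":[0,0,0.3],"turn":0},{"travel":[0,0,0.2],"turn":0},{"travel":[0,0,0],"turn":0}]'
python3 - <<'E'
from h import *
delta([585.7,-71,50])
E
```

```text
t: 4.2
ee_pos: [587.0, -72.0, 116.3]
orientation: [-0.872, -2.993, -0.0]
ft_force: [1.0, -0.7, -0.1]
width: 0.3
t 4.2 pos [587.  -72.  116.3] xdir 147.5 F [ 1.  -0.7 -0.1] w 0.3 q6 -1.15
tool delta /50: [1.000e-03 1.200e-02 1.327e+00] mm [ 0.1  0.6 66.3]
```

```bash
python3 - <<'E'
from h import *
for n in("scene","wrist"):
    im=imaging.get_image(n)
    if n=="scene": im=cv2.resize(im[120:290,140:360],None,fx=3,fy=3)
    cv2.imwrite(f"pics/{n}1.png",im)
E
```

```text
(no output)
```

View pics/scene1.png

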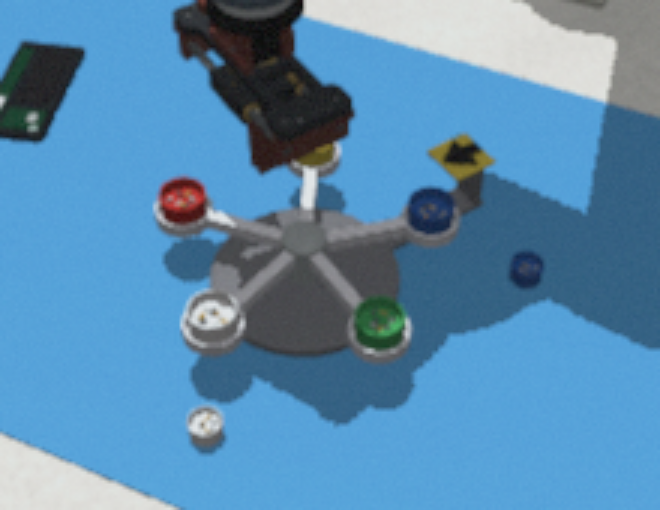

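View pics/wrist1.png

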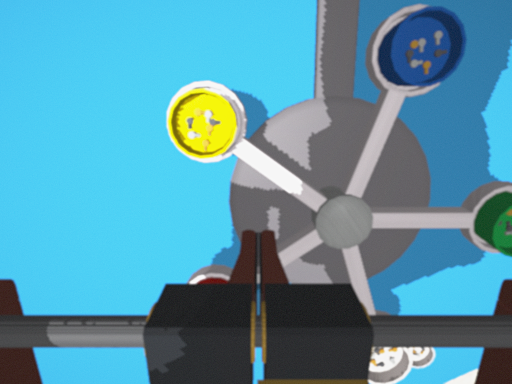

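The wrist view shows the closed fingers at (258,240), above the gap between the yellow arm and the red arm. I'll lower the hand into that gap.

```bash
python3 -m crank '[{"travel":[0,0,0.25],"turn":0},{"travel":[0,0,0.25],"turn":0},{"travel":[0,0,0.25],"turn":0},{"travel":[0,0,0.25],"turn":0},{"travel":[0,0,0.25],"turn":0},{"travel":[0,0,0.1],"turn":0},{"travel":[0,0,0],"turn":0}]'
python3 - <<'E'
from h import *
delta([585.7,-71,50])
E
```

```text
t: 5.0
ee_pos: [587.7, -71.8, 45.9]
orientation: [-0.873, -2.998, -0.001]
ft_force: [-0.2, 0.0, -0.5]
width: 0.6
t 5.0 pos [587.7 -71.8  45.9] xdir 147.5 F [-0.2  0.  -0.5] w 0.6 q6 -1.15
tool delta /50: [ 0.045 -0.009 -0.082] mm [ 2.2 -0.4 -4.1]
```

```bash
python3 -m crank '[{"travel":[0.07,0,0],"turn":0.58},{"travel":[0.07,0,0],"turn":0.58},{"travel":[0.07,0,0],"turn":0.58},{"travel":[0.07,0,0],"turn":0.58},{"travel":[0.07,0,0],"turn":0.58},{"travel":[0.07,0,0],"turn":0.58},{"travel":[0.07,0,0],"turn":0.58},{"travel":[0.07,0,0],"turn":0.58}]'
cat >> h.py <<'E'
H=np.array([618.4,-20.7])
def pol():
    o=ctrl.get_obs(); R=Ro.from_rotvec(o["orientation"]).as_matrix();x=R[:,0]
    d=o["ee_pos"][:2]-H; ph=np.degrees(np.arctan2(d[1],d[0]))%360
    print("t",o["t"],"r",np.hypot(*d).round(1),"phi",ph.round(1),"xdir-(phi-90)",((np.degrees(np.arctan2(x[1],x[0]))-ph+90+180)%360-180).round(1),"z",o["ee_pos"][2].round(1),"F",o["ft_force"].round(1))
E
python3 -c "from h import *;pol()"
```

```text
t: 5.8
ee_pos: [569.6, -53.2, 47.8]
orientation: [-1.566, -2.707, 0.005]
ft_force: [-0.3, -1.1, -2.7]
width: 0.6
t 5.8 r 58.6 phi 213.7 xdir-(phi-90) -3.8 z 47.8 F [-0.3 -1.1 -2.7]
```

```bash
python3 -m crank '[{"travel":[0.07,0,0],"turn":0.54},{"travel":[0.07,0,0],"turn":0.54},{"travel":[0.07,0,0],"turn":0.54},{"travel":[0.07,0,0],"turn":0.54},{"travel":[0.07,0,0],"turn":0.54},{"travel":[0.07,0,0],"turn":0.54},{"travel":[0.07,0,0],"turn":0.54},{"travel":[0.07,0,0],"turn":0.54},{"travel":[0.07,0,0],"turn":0.54},{"travel":[0.07,0,0],"turn":0.54}]'
python3 - <<'E'
from h import *
pol()
im=imaging.get_image("scene")
cv2.imwrite(f"pics/scene2.png",cv2.resize(im[120:290,140:360],None,fx=3,fy=3))
E
```

```text
t: 6.8
ee_pos: [560.9, -22.0, 50.0]
orientation: [-2.261, -2.17, 0.012]
ft_force: [-0.4, -1.7, -1.2]
width: 0.4
t 6.8 r 57.5 phi 181.3 xdir-(phi-90) -3.7 z 50.0 F [-0.4 -1.7 -1.2]
```

View pics/scene2.png

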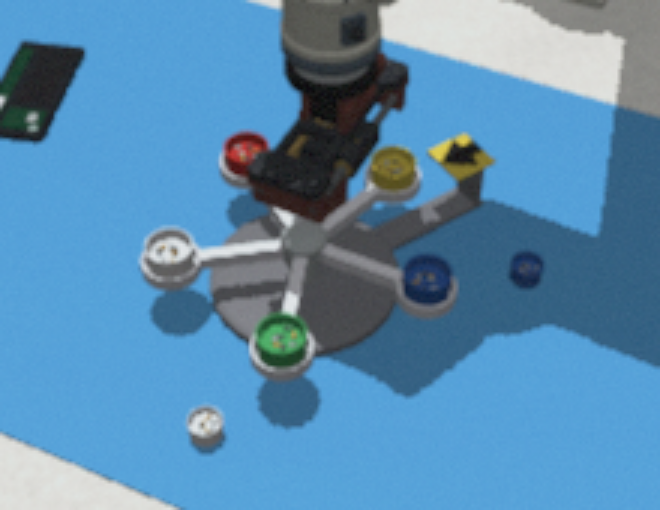

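The carousel is turning clockwise: the yellow cup is nearing the plate at (393,168) in the crop and red is at (245,155). I'll keep going.

```bash
python3 -m crank '[{"travel":[0.07,-0.004,0.005],"turn":0.54},{"travel":[0.07,-0.004,0.005],"turn":0.54},{"travel":[0.07,-0.004,0.005],"turn":0.54},{"travel":[0.07,-0.004,0.005],"turn":0.54},{"travel":[0.07,-0.004,0.005],"turn":0.54},{"travel":[0.07,-0.004,0.005],"turn":0.54},{"travel":[0.07,-0.004,0.005],"turn":0.54},{"travel":[0.07,-0.004,0.005],"turn":0.54},{"travel":[0.07,-0.004,0.005],"turn":0.54},{"travel":[0.07,-0.004,0.005],"turn":0.54},{"travel":[0.07,-0.004,0.005],"turn":0.54},{"travel":[0.07,-0.004,0.005],"turn":0.54}]'
python3 -c "from h import *;pol()"
```

```text
t: 8.05
ee_pos: [574.5, 15.2, 50.1]
orientation: [-2.851, -1.32, 0.014]
ft_force: [-1.1, -1.6, -0.1]
width: 0.4
t 8.05 r 56.7 phi 140.7 xdir-(phi-90) -1.0 z 50.1 F [-1.1 -1.6 -0.1]
```

```bash
python3 -m crank '[{"travel":[0.07,-0.004,0.005],"turn":0.54},{"travel":[0.07,-0.004,0.005],"turn":0.54},{"travel":[0.07,-0.004,0.005],"turn":0.54},{"travel":[0.07,-0.004,0.005],"turn":0.54},{"travel":[0.07,-0.004,0.005],"turn":0.54},{"travel":[0.06,-0.004,0.005],"turn":0.46}]'
python3 - <<'E'
from h import *
pol()
for n in("scene","top"):
    im=imaging.get_image(n);cv2.imwrite(f"pics/{n}3r.png",im)
    im=im[120:290,140:360] if n=="scene" else im[135:265,205:335]
    cv2.imwrite(f"pics/{n}3.png",cv2.resize(im,None,fx=3,fy=3))
E
```

```text
t: 8.65
ee_pos: [588.5, 28.4, 49.8]
orientation: [3.023, 0.845, -0.017]
ft_force: [-2.8, -1.3, 0.2]
width: 0.3
t 8.65 r 57.5 phi 121.3 xdir-(phi-90) -0.1 z 49.8 F [-2.8 -1.3  0.2]
```

View pics/scene3.png

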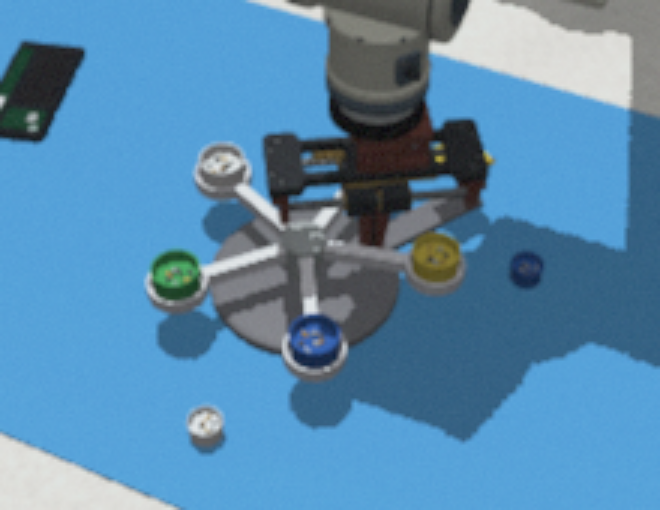

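View pics/top3.png

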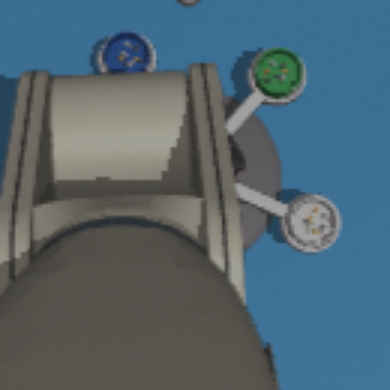

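```bash
cat >> h.py <<'E'
C={"red":((0,120,60),(8,255,255)),"green":((45,100,40),(80,255,255)),"yellow":((20,120,80),(35,255,255)),"blue":((108,150,30),(125,255,200))}
def cup(im,n,cam,near=None,z=70):
    m=blob(im,*C[n],(0,0,512,384)); cs,_=cv2.findContours(m,0,2)
    for c in sorted(cs,key=cv2.contourArea)[::-1][:8]:
        if cv2.contourArea(c)<60: break
        a,r=cv2.minEnclosingCircle(c); p=ray(cam,a,z); d=p[:2]-H
        if abs(np.hypot(*d)-115)<12 and r<16: print(cam,n,np.round(a,1),round(r,1),p.round(1),"r",np.hypot(*d).round(1),"ang",(np.degrees(np.arctan2(d[1],d[0]))%360).round(1))
E
python3 - <<'E'
from h import *
for i in("0","3r"):
  for n in("scene","top"):
    im=cv2.imread(f"pics/{n}{i}.png"); print(i)
    for c in C: cup(im,c,n)
E
```

```text
0
scene red [200.5 186.8] 7.5 [ 632.6 -131.6   70. ] r 111.8 ang 277.3
scene green [266. 227.] 8.6 [684.5  77.7  70. ] r 118.5 ang 56.1
scene yellow [243.5 167.5] 7.1 [517.5 -61.4  70. ] r 108.8 ang 202.0
scene blue [283.2 189.8] 7.8 [551.2  69.4  70. ] r 112.4 ang 126.7
0
top red [311.9 187.1] 7.9 [ 625.9 -135.3   70. ] r 114.9 ang 273.8
top green [231.  167.5] 8.1 [680.4  75.8  70. ] r 114.7 ang 57.3
top yellow [285.5 231.2] 7.7 [512.  -63.9  70. ] r 114.9 ang 202.1
top blue [234.5 218.6] 7.5 [545.6  66.8  70. ] r 113.9 ang 129.8
3r
scene green [198.3 211. ] 8.3 [708.2 -94.8  70. ] r 116.4 ang 320.5
scene yellow [284.9 205.1] 8.5 [599.4  93.2  70. ] r 115.4 ang 99.5
scene blue [244.3 233.1] 8.7 [722.9  38.2  70. ] r 119.9 ang 29.4
3r
top green [298.  158.9] 8.2 [ 701.7 -101.2   70. ] r 115.8 ang 316.0
top blue [246.9 152.7] 7.3 [720.1  33.5  70. ] r 115.2 ang 28.1
```

```bash
python3 -m crank '[{"travel":[0.07,0,0.003],"turn":0.54},{"travel":[0.07,0,0.003],"turn":0.54},{"travel":[0.07,0,0.003],"turn":0.54},{"travel":[0.07,0,0.003],"turn":0.54},{"travel":[0.05,0,0.003],"turn":0.4},{"travel":[0.03,0,0],"turn":0.25},{"travel":[0,0,0],"turn":0}]'
python3 - <<'E'
from h import *
pol()
for n in("scene","top"):
    im=imaging.get_image(n);cv2.imwrite(f"pics/{n}4r.png",im)
    for c in C: cup(im,c,n)
E
```

```text
t: 9.45
ee_pos: [603.2, 35.3, 49.5]
orientation: [3.11, 0.42, -0.022]
ft_force: [0.1, 0.2, 1.1]
width: 0.7
t 9.45 r 58.0 phi 105.2 xdir-(phi-90) 0.2 z 49.5 F [0.1 0.2 1.1]
scene green [196. 202.] 8.1 [ 684.4 -115.2   70. ] r 115.3 ang 304.9
scene yellow [281.1 214.5] 8.3 [632.6  96.   70. ] r 117.5 ang 83.1
scene blue [231.4 232.6] 8.7 [734.5   9.9  70. ] r 120.1 ang 14.8
top green [305.  167.1] 8.1 [ 679.3 -119.    70. ] r 115.6 ang 301.8
top blue [256.5 146.5] 6.7 [736.7   8.   70. ] r 121.7 ang 13.7
```

```bash
python3 -m crank '[{"travel":[0.05,0,0.003],"turn":0.42},{"travel":[0.05,0,0.003],"turn":0.42},{"travel":[0.03,0,0],"turn":0.25},{"travel":[0,0,0],"turn":0}]'
python3 - <<'E'
from h import *
pol()
for n in("scene","top"):
    im=imaging.get_image(n);cv2.imwrite(f"pics/{n}5r.png",im)
    for c in C: cup(im,c,n)
E
```

```text
t: 9.95
ee_pos: [608.6, 36.8, 49.2]
orientation: [3.127, 0.25, -0.024]
ft_force: [-0.2, -0.2, 0.5]
width: 0.6
t 9.95 r 58.3 phi 99.7 xdir-(phi-90) -0.5 z 49.2 F [-0.2 -0.2  0.5]
scene green [196. 199.] 8.1 [ 675.4 -120.4   70. ] r 114.8 ang 299.7
scene yellow [279. 217.] 8.5 [642.2  94.3  70. ] r 117.4 ang 78.3
scene blue [227. 232.] 8.6 [ 7.372e+02 -3.000e-01  7.000e+01] r 120.5 ang 9.7
top green [307.1 170.6] 8.2 [ 669.9 -124.2   70. ] r 115.6 ang 296.5
```

```bash
python3 -m crank '[{"travel":[0.05,0,0.003],"turn":0.4},{"travel":[0.03,0,0],"turn":0.25},{"travel":[0,0,0],"turn":0}]'
python3 - <<'E'
from h import *
pol()
for n in("scene","top","wrist"):
    im=imaging.get_image(n);cv2.imwrite(f"pics/{n}6r.png",im)
    if n=="scene":cv2.imwrite(f"pics/{n}6.png",cv2.resize(im[120:290,140:360],None,fx=3,fy=3))
    if n!="wrist":
      for c in C: cup(im,c,n)
E
```

```text
t: 10.35
ee_pos: [612.0, 37.3, 49.0]
orientation: [3.133, 0.149, -0.025]
ft_force: [-0.8, 0.8, 0.2]
width: 0.1
t 10.35 r 58.4 phi 96.3 xdir-(phi-90) -0.8 z 49.0 F [-0.8  0.8  0.2]
scene green [196.1 197.1] 8.0 [ 669.6 -123.4   70. ] r 114.7 ang 296.5
scene yellow [277.7 218.9] 8.3 [649.2  93.6  70. ] r 118.3 ang 74.9
scene blue [224. 231.] 8.6 [737.5  -8.   70. ] r 119.8 ang 6.1
top green [308.  172.6] 8.1 [ 664.6 -126.4   70. ] r 115.4 ang 293.6
```

View pics/scene6.png

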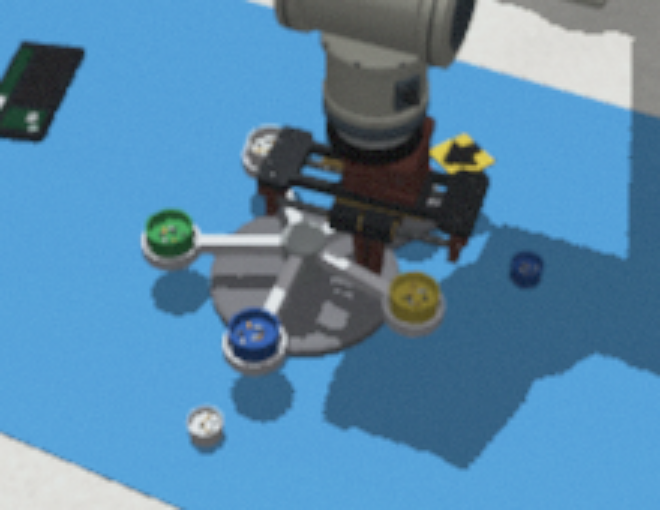

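View pics/wrist6r.png

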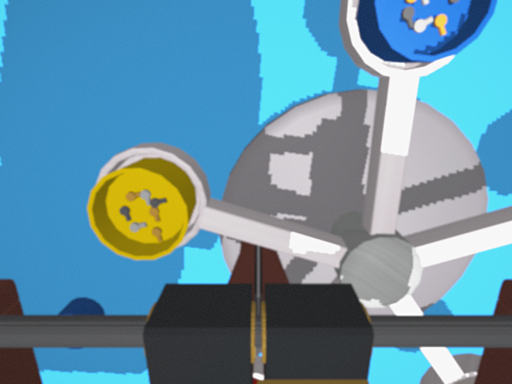

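```bash
python3 -m crank '[{"travel":[0.025,0,0],"turn":0.15},{"travel":[0,0,0],"turn":0}]'
python3 - <<'E'
from h import *
pol()
im=imaging.get_image("top");cup(im,"green","top")
im=imaging.get_image("scene");cup(im,"green","scene")
E
```

```text
t: 10.7
ee_pos: [613.1, 37.4, 49.0]
orientation: [3.134, 0.126, -0.025]
ft_force: [-0.7, -0.3, 0.3]
width: 0.1
t 10.7 r 58.3 phi 95.2 xdir-(phi-90) -0.6 z 49.0 F [-0.7 -0.3  0.3]
top green [308.5 173.5] 7.9 [ 662.1 -127.6   70. ] r 115.5 ang 292.2
scene green [196.5 196.5] 7.9 [ 667.2 -123.7   70. ] r 114.0 ang 295.4
```

```bash
python3 -m crank '[{"travel":[-0.08,0,0],"turn":0},{"travel":[-0.1,0,0],"turn":0},{"travel":[-0.05,0,0],"turn":0},{"travel":[0,0,-0.1],"turn":0},{"travel":[0,0,-0.3],"turn":0},{"travel":[0,0,-0.4],"turn":0},{"travel":[0,0,-0.5],"turn":0},{"travel":[0,0,-0.5],"turn":0},{"travel":[0,0,-0.5],"turn":0},{"travel":[0,0,-0.5],"turn":0},{"travel":[0,0,0],"turn":0}]'
python3 -c "
from h import *
pol();delta([500,-250,220])"
```

```text
t: 11.9
ee_pos: [604.3, 37.2, 201.8]
orientation: [3.134, 0.128, -0.016]
ft_force: [0.8, 0.2, -0.3]
width: 0.2
t 11.9 r 59.6 phi 103.7 xdir-(phi-90) -9.0 z 201.8 F [ 0.8  0.2 -0.3]
t 11.9 pos [604.3  37.2 201.8] xdir 4.7 F [ 0.8  0.2 -0.3] w 0.2 q6 1.54
tool delta /50: [-2.55   5.557 -0.313] mm [-127.5  277.9  -15.7]
```

```bash
python3 -m crank '[{"travel":[-0.3,0.7,-0.05],"turn":0},{"travel":[-0.3,0.7,-0.05],"turn":0},{"travel":[-0.3,0.7,-0.05],"turn":0},{"travel":[-0.3,0.7,-0.05],"turn":0},{"travel":[-0.3,0.7,-0.05],"turn":0},{"travel":[-0.3,0.7,-0.05],"turn":0},{"travel":[-0.3,0.7,-0.05],"turn":0},{"travel":[-0.3,0.7,-0.05],"turn":0},{"travel":[-0.3,0.7,-0.05],"turn":0},{"travel":[0,0,0],"turn":0},{"travel":[0,0,0],"turn":0}]'
python3 - <<'E'
from h import *
pol()
for n in("scene","top"):
    im=imaging.get_image(n);cv2.imwrite(f"pics/{n}7r.png",im)
    for c in C: cup(im,c,n)
    im=im[120:290,140:360] if n=="scene" else im[135:265,205:335]
    cv2.imwrite(f"pics/{n}7.png",cv2.resize(im,None,fx=3 if n=="scene" else 4.5,fy=3 if n=="scene" else 4.5,interpolation=cv2.INTER_CUBIC))
E
```

```text
t: 13.0
ee_pos: [490.5, -298.2, 227.9]
orientation: [3.134, 0.132, -0.011]
ft_force: [-0.0, 1.3, -0.5]
width: 0.7
t 13.0 r 305.5 phi 245.3 xdir-(phi-90) -150.4 z 227.9 F [-0.   1.3 -0.5]
scene red [276.7 180.5] 7.2 [526.3  40.9  70. ] r 110.8 ang 146.2
scene green [196.3 196.5] 8.1 [ 667.5 -124.2   70. ] r 114.5 ang 295.4
scene yellow [276.7 219.3] 8.5 [651.6  91.9  70. ] r 117.4 ang 73.6
scene blue [223. 231.] 8.6 [738.4 -10.3  70. ] r 120.5 ang 4.9
top red [245.6 227.9] 7.9 [521.5  38.3  70. ] r 113.5 ang 148.7
top green [308.5 173.5] 7.9 [ 662.1 -127.6   70. ] r 115.5 ang 292.2
top yellow [225.6 180.4] 7.8 [646.   89.9  70. ] r 114.0 ang 76.0
top blue [264.5 148.2] 8.0 [731.9 -13.1  70. ] r 113.7 ang 3.8
```

View pics/top7.png

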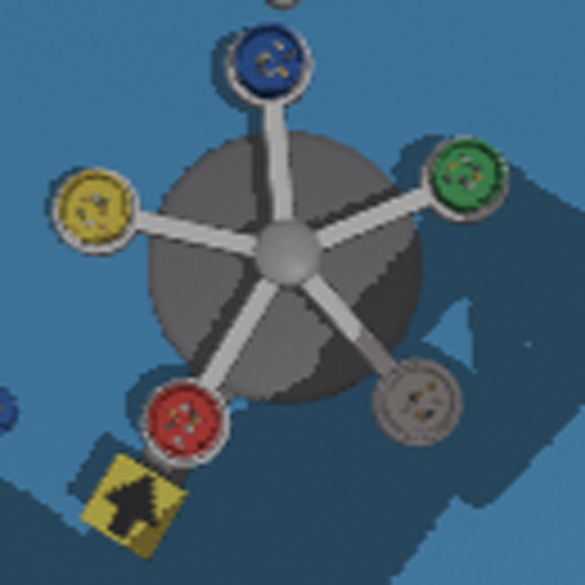

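View pics/scene7.png

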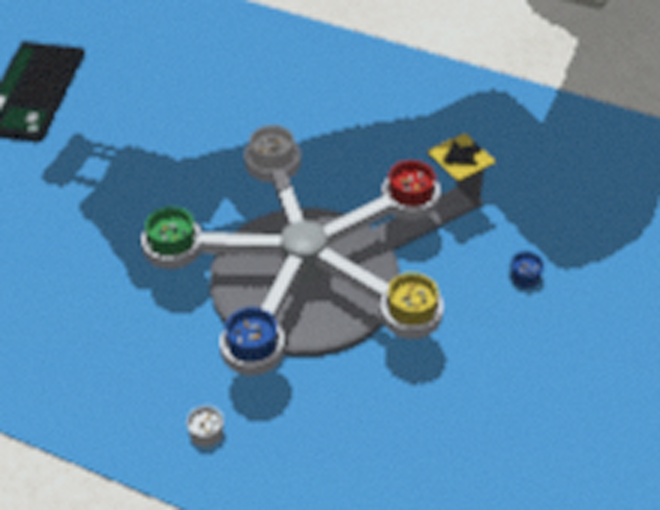

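```bash
python3 - <<'E'
from h import *
from scipy.optimize import least_squares
A={"top":[(245.6,227.9),(308.5,173.5),(225.6,180.4),(264.5,148.2)],"scene":[(276.7,180.5),(196.3,196.5),(276.7,219.3),(223,231)]}
off=np.radians([0,144,-72,-144])
for n in A:
    P=np.array([ray(n,a,70)[:2] for a in A[n]])
    f=lambda v:(P-np.c_[v[0]+115*np.cos(v[2]+off),v[1]+115*np.sin(v[2]+off)]).ravel()
    s=least_squares(f,[618,-20,2.6]); 
    print(n,s.x[:2],"red ang",np.degrees(s.x[2]),"res",s.fun.round(1))
    for i in("0","7r"):
        im=cv2.imread(f"pics/{n}{i}.png"); roi=(215,230,252,265) if n=="top" else (280,155,308,182)
        m=blob(im,(15,100,50),(38,255,255),roi);c=max(cv2.findContours(m,0,2)[0],key=cv2.contourArea)
        r=cv2.minAreaRect(c);hu=cv2.convexHull(c).reshape(-1,2).astype(float)
        # 4 corners -> world
        q=np.array([ray(n,k,69)[:2] for k in hu]).astype(np.float32); R=cv2.minAreaRect(q)
        p=np.array(R[0])-s.x[:2]; print("  plate",i,R,"dist",np.hypot(*p).round(1),"ang",np.degrees(np.arctan2(p[1],p[0])).round(2))
E
```

```text
top [618.41333116 -21.71151927] red ang 148.27030303237444 res [ 0.9 -0.4  0.1  0.5  0.3 -0.1 -1.3  0. ]
  plate 0 ((473.8117980957031, 67.73404693603516), (44.35572052001953, 43.52799987792969), 58.37946701049805) dist 170.0 ang 148.26
  plate 7r ((473.650634765625, 67.7524642944336), (45.09136962890625, 43.82160186767578), 58.37618637084961) dist 170.2 ang 148.28
scene [623.96692448 -18.98291709] red ang 148.33966509467757 res [ 0.1 -0.4 -0.2  1.2  0.3 -0.8 -0.2 -0. ]
  plate 0 ((474.4416198730469, 69.1251220703125), (46.8074836730957, 42.886253356933594), 60.29912567138672) dist 173.6 ang 149.49
  plate 7r ((474.4416198730469, 69.1251220703125), (46.8074836730957, 42.886253356933594), 60.29912567138672) dist 173.6 ang 149.49
```

The top view puts red at 148.27° and the plate at 148.28°. The coarser scene view agrees to about 1°. The hand is clear, so I'm handing in.

```bash
python3 -c "
from h import *
from workcell import workorder
a=cv2.imread('pics/top0.png');b=cv2.imread('pics/top7r.png')
o=ctrl.get_obs();print(o['t'],np.abs(o['qvel']).max())
print(workorder.close_job())"
```

```text
13.1 0.019552177306832872
the job is handed in; nothing more can be done
None
```

I turned the carousel about 125° clockwise by pushing sideways on the yellow cup's arm with the closed fingertips. The red cup now stands at the arrow. I then backed the hand off, lifted it and moved it about 300 mm away. The job was handed in at 13.1 s.

- **Alignment, top camera:** the red arm is at 148.27° and the arrow plate at 148.28°, so they are in line.
- **Alignment, scene camera:** it reads 148.3° against 149.5°. That is about 1.2° apart, or roughly 2 mm at the cup. I trusted the top view because this one sees the plate at a coarse slant.
- **Forces and contact:** the forces I read between moves stayed at about 3 N or less. I saw no contact with any cup, and the cups stayed in their holders.
- **Carousel at rest:** the green cup's top-camera reading was identical before and after I withdrew.
- **Phone, bottle and screwdriver:** the hand never went near them. The phone looked unmoved in the pictures; I did not measure the positions of the bottle and screwdriver afterwards.

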